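# Third hand at the frame-joining jig

## Robot

A 7-joint arm with a two-finger parallel gripper is mounted at the origin on the work surface. World frame = base frame: x ahead of the robot, y to its left, z up, the work surface at z = 0. Lengths are in m, angles in rad, forces in N, time in s.
With the tool pointing down it reaches from about 0.4 to 0.85 m from the base axis. Payload 10.4 kg.
Tool frame: the origin (TCP) lies at the very end of the fingers, on their centre line; the grasp point (between the pads) lies 19 mm behind it; z points along the fingers, y is the line along which they close (so a half turn about z gives the same grasp; the last joint's range is limited). The gripper opens to 85 mm and grips with 20 to 120 N. Pads are 22 mm wide; open, the fingers measure 114 mm over their backs; the gripper's body (76 mm by 85 mm) begins 54 mm behind the grasp point. The pads swing forward as they close: fully open they stand 13 mm farther back than shut.
Start: joints at [1.3, 0.332, -0.065, 1.46, 0.022, 1.35, -0.088], TCP at [0.153, -0.606, 0.231] pointing down, gripper open.
Joint ranges: [-2.6, 2.6], [-0.5, 2.12], [-1.47, 1.34], [0.16, 2.42], [-1.27, 4.41], [0.06, 2.06], [-2.6, 2.6]. Speed limits (rad/s): [2.22, 2.22, 2.79, 2.79, 3.14, 3.14, 3.14].

## Interface

Orientations are given as a unit quaternion [x, y, z, w].
In Python, from workcell import manip, optics gives the robot as it stands.
- The arm moves only by the tool jog_arm, never from a script. Its arguments are lists of equal length, an entry for each row: "dr": the turn, a rotation vector about the tool's x, y, z normalised to -1 to 1, where 1 is 4 degrees, a list of three; "translation": the shift along the tool's x, y, z normalised to -1 to 1, where 1 is 0.025 m, a list of three; "jaw": the opening, from 0 (shut) to 1 (fully open). A call has 1 to 10 rows; each row shifts and turns the commanded pose from where the row before left it, along the tool's axes as they then stand; what a row does not reach is not made up. A row lasts 1/10 s, in which the tool goes at most 50 mm and 8.59 degrees, less where a joint would pass 70% of its speed; a pose out of reach is approached as far as the arm can. A call with a number of a shift or a turn outside -1 to 1 is refused whole. A call with a gripper value outside its range is refused whole. The fingers move at their own pace and stop on an object; "squeeze" is the grip in N (left out, the last holds). Time passes only in rows, so rows that do not move let the fingers close. It gives the time, the measured TCP pose, the force, the opening and the grip force at its end, in the units of the state.
- manip.get_obs(): the state, without advancing time (a new reading comes with each control period).
- optics.camera(name): name is "scene" or "top" or "wrist"; returns a dict with "color" (400x640x3 uint8, red, green, blue), "mtx" (3x3 intrinsics, pixels), "R" (3x3) and "t" (3): a world point X has camera coordinates R X + t. Camera axes: x right, y down, z forward; pixel columns grow to the right and rows downward; lengths in m; the calibration is good to about 2 mm. A picture is of the moment at which its call begins. There is no depth.
- manip.hand_in(): hands the job in; it is judged then, once.
The state is a dict: "clock": time; "joint_pos": joint angles; "joint_velocities": joint speeds; "tau": joint torques, N m; "position": TCP position; "ee_rot": TCP orientation; "ft_force": force on the tool from outside, world axes, zero at the start; "torque": the same for the moment, N m; "grip_width": opening from 0.0 (shut) to 1.0 (fully open); "grasp_force": force on a finger pad.
Only numpy, scipy, OpenCV 4.12 (cv2) and the standard library are available. Lean on these libraries where they do the work, as an engineer would, in place of code of your own. Each camera call takes 0.05 s, during which the arm holds its last target. There are 200 camera calls.

## Task

Pick up the loose pale wooden frame rail, lay it on the jig's bed along the low aluminium fence, and push its end square against the matching pale side rail in the sprung carriage so that I can pin the corner. Press steadily with about 10 N, which puts the red pointer in the middle of the green band (never over 20 N), keep that up for at least 3 seconds, and finish still holding and pressing it, without letting go. Leave everything else on the table where it is.

Things in the scene. Friction and masses are not known exactly. Their poses are not given: they have to be found in the camera images.
- pale_rail: loose pale (light wood) picture-frame rail, 160 long (its x) x 20 wide (its y) x 40 mm high (its z), about 0.1 kg, standing on its 20 mm wide edge on the table at the left, with a thin brass line on top; both ends alike. Origin: centre of its underside.
- jig: fixed plywood board lying flat, 15 mm thick, spanning x -115 to +205 and y -150 to +60 mm about its origin, which lies on the table surface. Its x axis is the pressing direction. Across its far end the pale side rail stands in the sprung carriage, a blue spring housing behind it. Painted scale at y = +43 mm: white (pointer at rest), green (6 to 14 N), red (too much).
- seat (a point): point on the board's top, at x = 0, y = 0, z = 15 mm in the jig's frame (axes parallel to it): where the origin of the pale rail is when it lies along the fence and its end just touches the side rail at rest. Pressing moves the rail on along +x.
- fence (a point): middle of the fence's working face, top edge: x = -30, y = +10.5, z = 25 mm in the jig's frame. The aluminium fence is only 10 mm high above the board, 150 mm long along the jig's x (from -105 to +45 mm), 16 thick; its working face looks to -y, so a rail 20 mm wide against it has its centre line at y = 0.
- side_rail: pale side rail of the frame, fixed in the sprung carriage and moving with it along the jig's x: 20 thick (x) x 160 long (y) x 40 mm high; axes parallel to the jig's, spanning y -150 to +10 mm there. Origin: centre of its underside, 17 mm above the table; at rest at x = +90, y = -70 mm in the jig's frame.
- press_face (a point): point on the side rail's near face that the pale rail's end must press, at rest at x = +80, y = 0, z = 35 mm in the jig's frame. It moves with the carriage along the jig's +x, at most 36 mm, against a spring of 500 N/m without preload: 20 mm of travel means 10 N (6 N at 12, 14 N at 28 mm). The red pointer moves with it, over the green band from 12 to 28 mm.
- dark_rail: dark brown wooden rail, same size and shape as the pale rail; leave where it is. Origin: centre of its underside
- white_rail: white painted rail, same size and shape as the pale rail; leave where it is. Origin: centre of its underside
- tape_roll: green ring of tape lying flat, 90 mm across, 22 high; leave where it is. Origin: centre of its underside
- screwdriver: screwdriver with an orange handle, lying near the robot; leave where it is. Origin: centre of its underside
- glue: white bottle with a yellow label, 56 mm across, 150 high; leave where it is. Origin: centre of its underside
- bead_jar: glass jar with a brass lid, 68 mm across, 80 high; leave where it is. Origin: centre of its underside
- mug: blue mug, 80 mm across, 90 high; leave where it is. Origin: centre of its underside
There are look-alikes about, which are no part of the job. What is shaped like the pale_rail but pink or purple is not meant.

How it is judged:
By the outcome, as a careful person would: the job done as asked, in the order asked, and still so for the second after the job is handed in, while the arm keeps its last pose, push and grip.
It also fails if it takes over 53 s, if anything falls off the work surface, if the arm or the gripper's body presses on something with over 40 N, if the wrist force passes 120 N, or if a joint passes its speed limit or range.

## Working session

There is one attempt and no reset: what is moved stays moved. The work goes in short steps, Python scripts to look and compute and a tool call to move; the robot and the scene stay as the last step left them, time stands still between calls to the robot, and variables do not carry over. Pictures are saved under pics/ and viewed, at most 10 in all, crops included, and the job is handed in when it is done.

Besides the shell and the picture viewer there is one more tool, called after "Request:" as name(argument=value, ...) on one line, values as JSON. jog_arm: Moves the arm, as the interface text tells. Scaled input: -1 to 1 covers 0.025 m each way for a shift and 4 degrees each way for a turn. Its arguments: {"type":"object","properties":{"dr":{"type":"array","items":{"type":"array","items":{"type":"number"}}},"translation":{"type":"array","items":{"type":"array","items":{"type":"number"}}},"jaw":{"type":"array","items":{"type":"number"}},"squeeze":{"type":"number"}},"required":["dr","translation","jaw"]}

```bash
mkdir -p pics
cat > h.py <<'E'
import numpy as np, cv2, pickle
from workcell import manip, optics
def snap(n,f):
    c=optics.camera(n); cv2.imwrite(f'pics/{f}.png',c['color'][:,:,::-1]); pickle.dump(c,open(f'pics/{f}.pkl','wb')); return c
def load(f): return pickle.load(open(f'pics/{f}.pkl','rb'))
def plane(c,uv,z):
    d=c['R'].T@np.linalg.inv(c['mtx'])@np.array([uv[0],uv[1],1.]); o=-c['R'].T@c['t']; return o+d*(z-o[2])/d[2]
def proj(c,X):
    p=c['mtx']@(c['R']@np.asarray(X,float)+c['t']); return p[:2]/p[2]
def tri(cs,uvs):
    A=[];b=[]
    for c,uv in zip(cs,uvs):
        o=-c['R'].T@c['t']; d=c['R'].T@np.linalg.inv(c['mtx'])@np.array([uv[0],uv[1],1.]); d/=np.linalg.norm(d)
        P=np.eye(3)-np.outer(d,d); A.append(P); b.append(P@o)
    X=np.linalg.lstsq(np.vstack(A),np.hstack(b),rcond=None)[0]
    return X,[np.linalg.norm(proj(c,X)-uv) for c,uv in zip(cs,uvs)]
E
python3 - <<'E'
from h import *
for n in('scene','top'):
    c=snap(n,n+'0'); print(n,-c['R'].T@c['t'])
print(manip.get_obs())
E
```

```text
scene [ 0.92318694 -0.42500082  0.93956037]
top [2.69185400e-01 7.62257039e-04 1.37933247e+00]
{'clock': 0.1, 'joint_pos': array([ 1.30037879,  0.33285692, -0.06469887,  1.46082476,  0.02161709,
        1.34989321, -0.08850757]), 'joint_velocities': array([ 0.00121012, -0.00168743,  0.00033557, -0.00170432, -0.00029452,
        0.00131139, -0.00141573]), 'tau': array([ 1.11363843e-03, -6.26752067e+01,  4.93282790e-02, -3.92434144e+01,
        1.63316948e-02,  6.92588932e-03,  2.87483454e-05]), 'position': array([ 0.15321876, -0.6055979 ,  0.23058091]), 'ee_rot': array([ 9.92332077e-01,  1.23598690e-01, -1.15368750e-04, -6.32678143e-04]), 'ft_force': array([0.37287427, 0.30137703, 0.24762193]), 'torque': array([-0.01308954,  0.01453116,  0.02538714]), 'grasp_force': 0.0, 'grip_width': 1.0009143853765998}
```

View pics/top0.png

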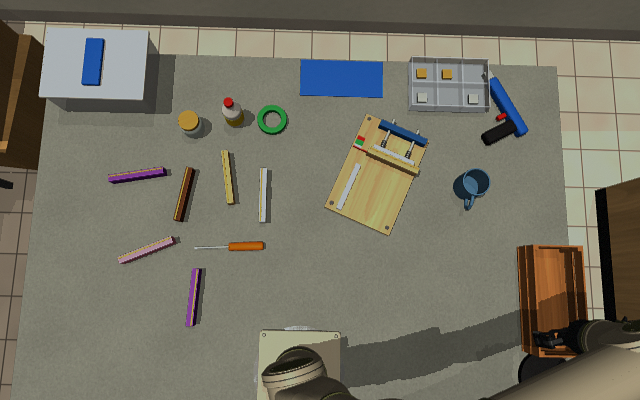

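View pics/scene0.png

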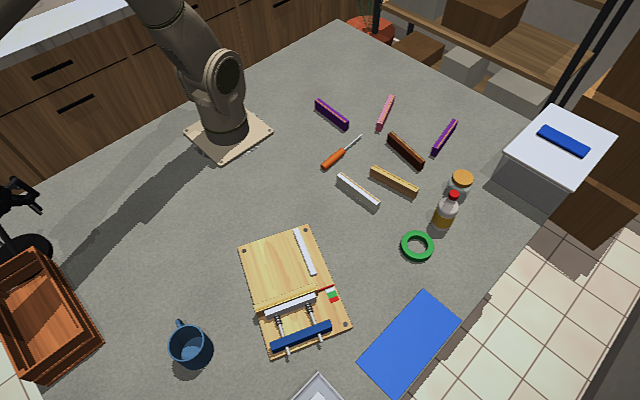

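The top view shows the pale rail at about (228,177) with dark (184,194), white (264,195), purple and pink look-alikes to its left; the jig is at about (380,175). In the scene view the pale rail is at (393,181) and the jig at (295,290). The only light-wood rail with a brass line seems to be the one at (228,177); I'll confirm that in a crop.

Run:
```python
from h import *
t=load('top0')['color'];s=load('scene0')['color']
def cr(im,x,y,w,h): return cv2.resize(im[y:y+h,x:x+w],(400,300),interpolation=cv2.INTER_CUBIC)
a=np.hstack([cr(t,180,142,100,75),cr(s,343,144,100,75)])
b=np.hstack([cr(t,316,105,132,99+0),cr(s,230,215,132,99)])
cv2.imwrite('pics/crop1.png',np.vstack([a,b])[:,:,::-1])
```

```text
(no output)
```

View pics/crop1.png

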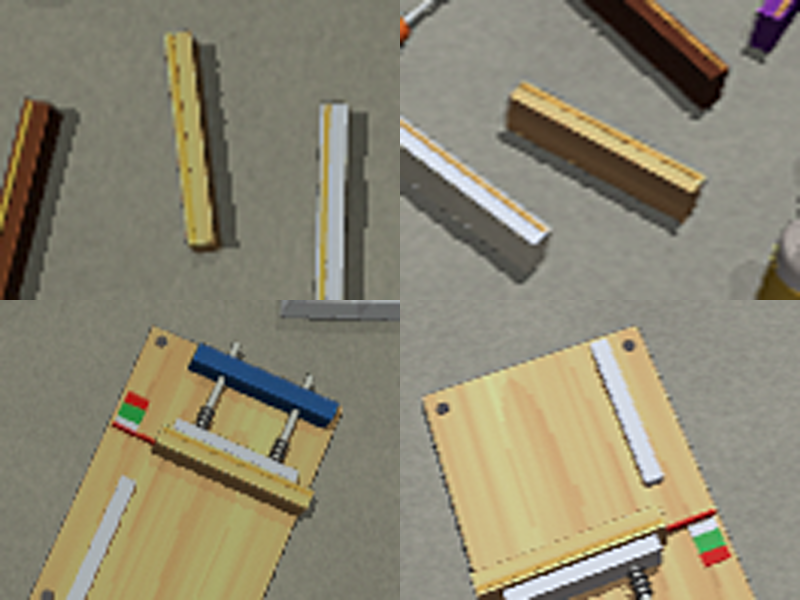

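The crops confirm it: the pale wood rail with the brass line is at top (228,177) and scene (393,181). Its neighbours are dark brown and white. In the lower crops the fence, the side rail and the green scale are all clear. Next I'll measure the rail and the jig.

```bash
cat > m.py <<'E'
from h import *
from scipy.optimize import least_squares
T,S=load('top0'),load('scene0')
tc=lambda p:np.array([180+(p[0]+.5)/4-.5,142+(p[1]+.5)/4-.5])
sc=lambda p:np.array([343+(p[0]-400+.5)/4-.5,144+(p[1]+.5)/4-.5])
E1=tri([T,S],[tc((177,33)),sc((698,188))]);E2=tri([T,S],[tc((200.5,244)),sc((518,91))])
print('rail top ends',E1,E2,'len',np.linalg.norm(E1[0]-E2[0]),'yaw',np.degrees(np.arctan2(*(E1[0]-E2[0])[1::-1])))
f=3.0303
def sub(c,pts):
    g=cv2.cvtColor(c['color'],cv2.COLOR_RGB2GRAY)
    return cv2.cornerSubPix(g,np.float32(pts).reshape(-1,1,2),(4,4),(-1,-1),(3,50,.01)).reshape(-1,2)
J=np.array([[.205,.06],[-.115,.06],[-.115,-.15],[.205,-.15]])
tp=sub(T,[(366,115),(325,206),(389,235),(429,140)]); sp=sub(S,[(352,327),(306,225),(238,247),(270,359)])
print(tp,sp)
for i in range(4): print(tri([T,S],[tp[i],sp[i]]))
def res(p):
    c,s=np.cos(p[2]),np.sin(p[2]); R=np.array([[c,-s],[s,c]]); r=[]
    for j,a,b in zip(J,tp,sp):
        X=np.r_[R@j+p[:2],p[3]]; r+=list(proj(T,X)-a)+list(proj(S,X)-b)
    return np.array(r)
q=least_squares(res,[.6,-.15,-.4,.015],loss='soft_l1'); print(q.x,np.degrees(q.x[2]),res(q.x).round(1))
E
python3 m.py
```

```text
rail top ends (array([0.63340628, 0.23789371, 0.03822302]), [np.float64(0.32160756980373356), np.float64(0.32471807984619117)]) (array([0.47645662, 0.2132236 , 0.03817994]), [np.float64(0.06566567686404838), np.float64(0.06155357919208081)]) len 0.15887671472584455 yaw 8.9329389503189
[[368.31714  117.442375]
 [325.4219   206.31425 ]
 [387.93765  234.68933 ]
 [427.40683  141.03407 ]] [[352.76932 326.33328]
 [306.      225.     ]
 [238.      247.     ]
 [269.25552 360.10693]]
(array([ 0.76326882, -0.18950201,  0.00849733]), [np.float64(2.29234512160845), np.float64(2.9005243364841915)])
(array([ 0.4762599 , -0.06797698,  0.01196648]), [np.float64(0.338620140816381), np.float64(0.3502751347262425)])
(array([ 0.39667881, -0.25304059,  0.01500359]), [np.float64(0.10112993211279853), np.float64(0.10895966384890074)])
(array([ 0.68656698, -0.37844061,  0.01207193]), [np.float64(0.7104076716581151), np.float64(0.9470281265765272)])
[ 0.55688668 -0.1619837  -0.40206332  0.01017105] -23.03653137100563 [-2.5 -3.5 -0.4  1.2 -1.8  0.8  1.5 -1.4  0.3  1.6 -1.3  0.3  1.   0.4
  0.5  0.6]
```

Request:
jog_arm(dr=[[0, 0, 0], [0, 0, 0], [0, 0, 0], [0, 0, 0], [0, 0, 0], [0, 0, 0], [0, 0, 0], [0, 0, 0], [0, 0, 0]], translation=[[0.95, -0.58, -0.12], [0.95, -0.58, -0.12], [0.95, -0.58, -0.12], [0.95, -0.58, -0.12], [0.95, -0.58, -0.12], [0.95, -0.58, -0.12], [0.95, -0.58, -0.12], [0.95, -0.58, -0.12], [0.95, -0.58, -0.12]], jaw=[1, 1, 1, 1, 1, 1, 1, 1, 1], squeeze=60)

```text
clock: 1.0
position: [0.3291, -0.4259, 0.2582]
ee_rot: [0.992, 0.124, -0.0, -0.0]
ft_force: [0.5, -0.4, -0.1]
grip_width: 1.0
grasp_force: 0.0
```

Request:
jog_arm(dr=[[0, 0, 0], [0, 0, 0], [0, 0, 0], [0, 0, 0], [0, 0, 0], [0, 0, 0], [0, 0, 0], [0, 0, 0], [0, 0, 0], [0, 0, 0]], translation=[[0.95, -0.58, -0.12], [0.95, -0.58, -0.12], [0.95, -0.58, -0.12], [0.95, -0.58, -0.12], [0.95, -0.58, -0.12], [0.95, -0.58, -0.12], [0.95, -0.58, -0.12], [0.95, -0.58, -0.12], [0, 0, 0], [0, 0, 0]], jaw=[1, 1, 1, 1, 1, 1, 1, 1, 0.8, 0.8])

```text
clock: 2.0
position: [0.4843, -0.2676, 0.2819]
ee_rot: [0.992, 0.124, -0.0, -0.0]
ft_force: [-1.0, -0.0, -0.5]
grip_width: 0.798
grasp_force: 0.0
```

Run:
```python
from h import *
c=snap('wrist','w1'); print(c['R'],-c['R'].T@c['t'])
o=manip.get_obs(); print(o['clock'],o['position'],o['ee_rot'],o['joint_pos'])
```

```text
[[ 2.47364997e-01 -9.68921887e-01 -9.66597157e-04]
 [-9.16076633e-01 -2.34198371e-01  3.25506875e-01]
 [-3.15617111e-01 -7.96335303e-02 -9.45539179e-01]] [ 0.56457705 -0.24631863  0.42258696]
2.05 [ 0.48373605 -0.26844755  0.28192185] [ 9.92360521e-01  1.23371012e-01 -4.34860241e-04 -8.60046032e-06] [ 0.77346354  0.17697737 -0.39796938  1.55758628  0.06945969  1.42173125
 -0.95272128]
```

View pics/w1.png

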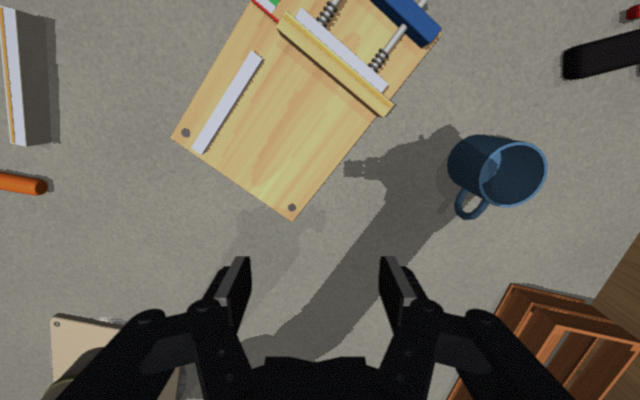

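The wrist view shows the board's near corners at (171,137) and (292,220), and the fence from (258,55) to (198,152). The side rail runs from (280,25) to (390,108). I'll fit the jig pose from all the views.

```bash
cat > m2.py <<'E'
from h import *
from scipy.optimize import least_squares
T,S,W=load('top0'),load('scene0'),load('w1')
f=132/400
t2=lambda u,v:(316+(u+.5)*f-.5,105+(v-300+.5)*f-.5)
s2=lambda u,v:(230+(u-400+.5)*f-.5,215+(v-300+.5)*f-.5)
g=cv2.cvtColor(W['color'],cv2.COLOR_RGB2GRAY)
sub=lambda p:cv2.cornerSubPix(g,np.float32(p).reshape(-1,1,2),(3,3),(-1,-1),(3,50,.01)).reshape(-1,2)
wb=sub([(171,137),(292,220),(263,57),(205,154),(253,53),(193,149)]); print(wb.round(1))
P=[ (W,wb[0],(-.115,.06,.015)),(W,wb[1],(-.115,-.15,.015)),(W,wb[2],(.045,.0105,.025)),(W,wb[3],(-.105,.0105,.025)),(W,wb[4],(.045,.0265,.025)),(W,wb[5],(-.105,.0265,.025)),
 (T,(325.4,206.3),(-.115,.06,.015)),(T,(387.9,234.7),(-.115,-.15,.015)),(T,t2(151,327),(.205,.06,.015)),(T,t2(121,478),(.045,.0265,.025)),(T,t2(135,484),(.045,.0105,.025)),
 (S,(306,225),(-.115,.06,.015)),(S,(238,247),(-.115,-.15,.015)),(S,(352.8,326.3),(.205,.06,.015)),
 (S,s2(591,346),(-.105,.0105,.025)),(S,s2(606,341),(-.105,.0265,.025)),(S,s2(646,485),(.045,.0105,.025)),(S,s2(663,477),(.045,.0265,.025))]
def mk(Q):
    def res(p):
        c,s=np.cos(p[2]),np.sin(p[2]); r=[]
        for cam,uv,j in Q:
            X=[c*j[0]-s*j[1]+p[0],s*j[0]+c*j[1]+p[1],j[2]+p[3]]; r.append(proj(cam,X)-uv)
        return np.ravel(r)
    return res
for n,Q in (('all',P),('W',P[:6]),('T',P[6:11]),('S',P[11:]),('TS',P[6:])):
    if len(n)==1: h=mk(Q);r=lambda p:h(np.r_[p,0]);x0=[.557,-.162,-.4]
    else: r=mk(Q);x0=[.557,-.162,-.4,0]
    q=least_squares(r,x0,loss='soft_l1'); print(n,q.x.round(4),np.degrees(q.x[2]).round(2),r(q.x).round(1))
E
python3 m2.py
```

```text
[[169.6 137.3]
 [291.4 221. ]
 [263.   58.1]
 [205.  154. ]
 [252.3  50.1]
 [193.  149. ]]
all [ 0.5563 -0.1617 -0.3967 -0.0051] -22.73 [ 1.1 -0.2  1.7  0.2 -0.2 -0.  -2.3 -0.  -0.2 -0.6 -0.5 -2.  -1.8  1.2
  0.5  1.6 -0.2  0.6 -0.3  0.2 -0.   0.4  1.2 -1.5 -1.4  0.5 -0.2  0.7
 -0.8  0.1 -0.4 -0.1 -0.3 -0.  -0.3  0.5]
W [ 0.5561 -0.1631 -0.3987] -22.85 [ 0.3  0.5  2.1  1.9  0.4 -0.1 -2.8  0.9  0.2 -0.8 -1.  -1.2]
T [ 0.5576 -0.1617 -0.397 ] -22.74 [-1.7  0.5  0.8  1.   0.1 -0.4 -0.1 -0.6  0.2 -0.4]
S [ 0.5585 -0.1622 -0.3973] -22.77 [ 1.6 -1.9 -1.5  0.2  0.4  0.9 -0.5 -0.2 -0.1 -0.4 -0.  -0.2  0.1  0.4]
TS [ 0.5577 -0.1615 -0.3976 -0.0034] -22.78 [-1.8  0.6  0.5  1.1 -0.1 -0.  -0.2 -0.4  0.  -0.2  1.6 -1.6 -1.2  0.4
  0.3  0.9 -0.4  0.  -0.  -0.1  0.   0.   0.1  0.5]
```

Request:
jog_arm(dr=[[0, 0, 0], [0, 0, 0], [0, 0, 0], [0, 0, 0], [0, 0, 0], [0, 0, 0], [0, 0, 0], [0, 0, 0], [0, 0, 0], [0, 0, 0]], translation=[[0.38, -0.92, 0.2], [0.38, -0.92, 0.2], [0.38, -0.92, 0.2], [0.38, -0.92, 0.2], [0.38, -0.92, 0.2], [0.38, -0.92, 0.2], [0.38, -0.92, 0.2], [0.38, -0.92, 0.2], [0.38, -0.92, 0.2], [0.38, -0.92, 0.2]], jaw=[0.8, 0.8, 0.8, 0.8, 0.8, 0.8, 0.8, 0.8, 0.8, 0.8])

```text
clock: 3.05
position: [0.5197, -0.0222, 0.232]
ee_rot: [0.992, 0.122, -0.0, 0.0]
ft_force: [0.2, -0.2, 0.0]
grip_width: 0.801
grasp_force: 0.0
```

Request:
jog_arm(dr=[[0, 0, 0], [0, 0, 0], [0, 0, 0], [0, 0, 0], [0, 0, 0], [0, 0, 0], [0, 0, 0], [0, 0, 0], [0, 0, 0], [0, 0, 0.3]], translation=[[0.38, -0.92, 0.2], [0.38, -0.92, 0.2], [0.38, -0.92, 0.2], [0.38, -0.92, 0.2], [0.38, -0.92, 0.2], [0.38, -0.92, 0.2], [0.38, -0.92, 0.2], [0.38, -0.92, 0.2], [0.38, -0.92, 0.2], [0.38, -0.92, 0.2]], jaw=[0.8, 0.8, 0.8, 0.8, 0.8, 0.8, 0.8, 0.8, 0.8, 0.8])

```text
clock: 4.05
position: [0.5562, 0.2237, 0.1817]
ee_rot: [0.994, 0.112, -0.0, 0.001]
ft_force: [0.4, -0.2, -0.3]
grip_width: 0.799
grasp_force: 0.0
```

Request:
jog_arm(dr=[[0, 0, 0.5], [0, 0, 0.5], [0, 0, 0], [0, 0, 0]], translation=[[0, 0, 0], [0, 0, 0], [0, 0, 0], [0, 0, 0]], jaw=[0.8, 0.8, 0.8, 0.8])

```text
clock: 4.45
position: [0.5559, 0.2234, 0.1821]
ee_rot: [0.997, 0.078, -0.0, 0.0]
ft_force: [0.6, -0.7, -0.7]
grip_width: 0.804
grasp_force: 0.0
```

Run:
```python
from h import *
from scipy.spatial.transform import Rotation as R
c=snap('wrist','w2')
o=manip.get_obs(); print(o['clock'],o['position'],R.from_quat(o['ee_rot']).as_matrix())
```

```text
4.5 [0.55589781 0.22364028 0.18217599] [[ 9.87748251e-01  1.56055733e-01  4.30190898e-05]
 [ 1.56055731e-01 -9.87748075e-01 -5.91019642e-04]
 [-4.97399802e-05  5.90491993e-04 -9.99999824e-01]]
```

View pics/w2.png

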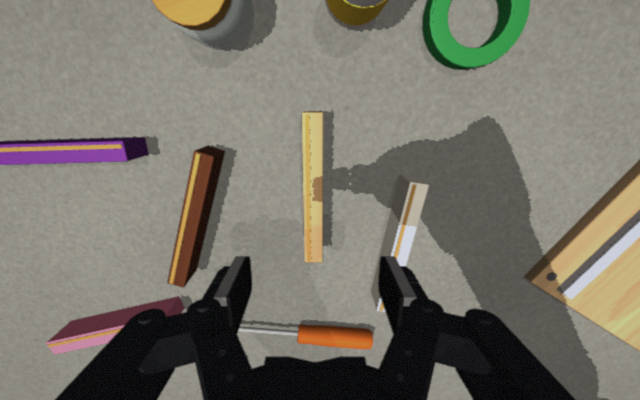

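The pale rail is now between and ahead of the fingers. Its top-face end centres are at about (313,112) and (313,262), and the white and dark rails are well clear.

Run:
```python
from h import *
c=load('w2')
a=plane(c,(313,112),.04);b=plane(c,(313,262),.04);print(a,b,(a+b)/2,np.linalg.norm(a-b),np.degrees(np.arctan2(*(a-b)[1::-1])))
T=load('top0')
print(tri([T,c],[(223.9,149.9),(313,112)]),tri([T,c],[(229.8,202.6),(313,262)]))
```

```text
[0.63124387 0.23782324 0.04      ] [0.47496836 0.21332028 0.04      ] [0.55310612 0.22557176 0.04      ] 0.1581848004820701 8.9110454352994
(array([0.6316042 , 0.23744665, 0.04630565]), [np.float64(0.14444706020956485), np.float64(0.46846842284993717)]) (array([0.47580351, 0.21294808, 0.04112809]), [np.float64(0.1746240204195688), np.float64(0.45392731197709124)])
```

Request:
jog_arm(dr=[[0, 0, 0], [0, 0, 0], [0, 0, 0], [0, 0, 0], [0, 0, 0], [0, 0, 0], [0, 0, 0], [0, 0, 0], [0, 0, 0]], translation=[[-0.08, -0.1, 0.9], [0, 0, 0.9], [0, 0, 0.9], [0, 0, 0.9], [0, 0, 0.9], [0, 0, 0.9], [0, 0, 0.7], [0, 0, 0.54], [0, 0, 0]], jaw=[0.8, 0.8, 0.8, 0.8, 0.8, 0.8, 0.8, 0.8, 0.8])

```text
clock: 5.4
position: [0.5524, 0.2261, 0.0146]
ee_rot: [0.997, 0.078, -0.001, 0.0]
ft_force: [-0.6, 0.7, 0.3]
grip_width: 0.802
grasp_force: 0.0
```

Request:
jog_arm(dr=[[0, 0, 0], [0, 0, 0], [0, 0, 0], [0, 0, 0], [0, 0, 0], [0, 0, 0], [0, 0, 0], [0, 0, 0]], translation=[[0, 0, 0], [0, 0, 0], [0, 0, 0], [0, 0, 0], [0, 0, 0], [0, 0, 0], [0, 0, 0], [0, 0, 0]], jaw=[0.5, 0.3, 0.1, 0.1, 0.1, 0.1, 0.1, 0.1], squeeze=60)

```text
clock: 6.2
position: [0.554, 0.227, 0.0173]
ee_rot: [0.997, 0.078, 0.001, -0.0]
ft_force: [-1.2, 0.0, 5.8]
grip_width: 0.217
grasp_force: 59.6
```

Request:
jog_arm(dr=[[0, 0, 0], [0, 0, 0], [0, 0, 0], [0, 0, 0], [0, 0, 0], [0, 0, 0], [0, 0, 0], [0, 0, 0]], translation=[[0, 0, -0.4], [0, 0, -0.8], [0, 0, -0.8], [0, 0, -0.8], [0, 0, -0.8], [0, 0, -0.6], [0, 0, 0], [0, 0, 0]], jaw=[0.1, 0.1, 0.1, 0.1, 0.1, 0.1, 0.1, 0.1])

```text
clock: 7.0
position: [0.5532, 0.2266, 0.121]
ee_rot: [0.997, 0.078, -0.0, 0.0]
ft_force: [-0.5, -0.1, -1.0]
grip_width: 0.222
grasp_force: 58.6
```

Run:
```python
from h import *
c=snap('wrist','w3'); o=manip.get_obs(); print(o['clock'],o['position'],o['ee_rot'],o['ft_force'],o['grip_width'],o['grasp_force'])
T=snap('top','t3')
im=np.vstack([c['color'][60:360,120:520],cv2.resize(T['color'][150:225,180:280],(400,300),interpolation=cv2.INTER_CUBIC)])
cv2.imwrite('pics/c3.png',im[:,:,::-1])
```

```text
7.05 [0.55281944 0.22642619 0.12038327] [ 9.96920413e-01  7.84173006e-02 -5.79164076e-04  2.86323927e-04] [ 0.21288508 -0.68784422 -1.05225693] 0.221755532810131 58.62009286880493
```

View pics/c3.png

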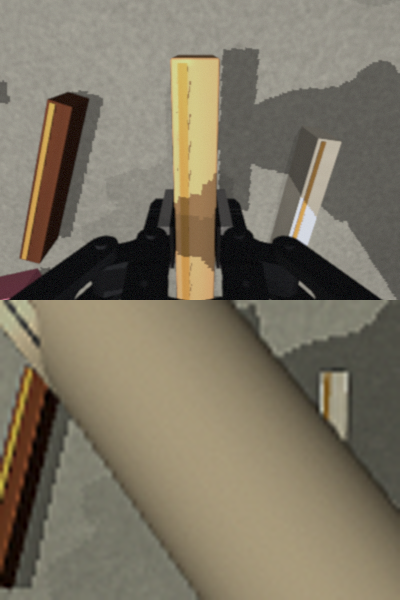

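The rail is held straight between the pads. Its far top edge is at full-image pixels (291..339, about 118). I'll work out its offset in the tool frame.

Run:
```python
from h import *
from scipy.spatial.transform import Rotation as R
c=load('w3'); o=manip.get_obs(); M=R.from_quat(o['ee_rot']).as_matrix()
for z in (.024,.026):
  for uv in ((291,118),(339,117),(296,355),(332,355)):
    print(z,uv,(M.T@(plane(c,uv,o['position'][2]+z)-o['position'])*1000).round(1))
```

```text
0.024 (291, 118) [ 78.5 -10.2 -24.1]
0.024 (339, 117) [ 78.9   8.5 -24.1]
0.024 (296, 355) [-40.1 -10.6 -23.9]
0.024 (332, 355) [-40.    8.2 -23.9]
0.026 (291, 118) [ 78.6 -10.  -26.1]
0.026 (339, 117) [ 79.    8.3 -26.1]
0.026 (296, 355) [-38.  -10.5 -25.9]
0.026 (332, 355) [-37.9   8.  -25.9]
```

Request:
jog_arm(dr=[[0, 0, 0], [0, 0, 0], [0, 0, 0], [0, 0, 0], [0, 0, 0], [0, 0, 0], [0, 0, 0], [0, 0, 0]], translation=[[-0.18, 0.95, 0], [-0.18, 0.95, 0], [-0.18, 0.95, 0], [-0.18, 0.95, 0], [-0.18, 0.95, 0], [-0.18, 0.95, 0], [-0.18, 0.95, 0], [-0.18, 0.95, 0]], jaw=[0.1, 0.1, 0.1, 0.1, 0.1, 0.1, 0.1, 0.1])

```text
clock: 7.9
position: [0.5467, 0.0324, 0.1203]
ee_rot: [0.997, 0.078, -0.001, -0.0]
ft_force: [0.8, 0.1, 0.2]
grip_width: 0.222
grasp_force: 58.7
```

Request:
jog_arm(dr=[[0, 0, 0], [0, 0, 0], [0, 0, 0], [0, 0, 0], [0, 0, 0], [0, 0, 0], [0, 0, 0], [0, 0, 0]], translation=[[-0.18, 0.95, 0], [-0.18, 0.95, 0], [-0.18, 0.95, 0], [-0.18, 0.95, 0], [-0.18, 0.95, 0], [-0.18, 0.95, 0], [-0.18, 0.95, 0], [-0.18, 0.95, 0]], jaw=[0.1, 0.1, 0.1, 0.1, 0.1, 0.1, 0.1, 0.1])

```text
clock: 8.7
position: [0.5409, -0.1607, 0.1202]
ee_rot: [0.997, 0.078, -0.001, -0.0]
ft_force: [0.9, 0.4, -0.6]
grip_width: 0.222
grasp_force: 58.7
```

Request:
jog_arm(dr=[[0, 0, 0.99], [0, 0, 0.99], [0, 0, 0.99], [0, 0, 0.99], [0, 0, 0.99], [0, 0, 0.99], [0, 0, 0.99], [0, 0, 0.99], [0, 0, 0], [0, 0, 0]], translation=[[0, 0, 0], [0, 0, 0], [0, 0, 0], [0, 0, 0], [0, 0, 0], [0, 0, 0], [0, 0, 0], [0, 0, 0], [0, 0, 0], [0, 0, 0]], jaw=[0.1, 0.1, 0.1, 0.1, 0.1, 0.1, 0.1, 0.1, 0.1, 0.1])

```text
clock: 9.7
position: [0.5412, -0.1597, 0.1206]
ee_rot: [0.981, -0.196, -0.001, -0.0]
ft_force: [-0.3, -0.1, -1.8]
grip_width: 0.224
grasp_force: 58.7
```

Run:
```python
from h import *
from scipy.spatial.transform import Rotation as R
c=snap('wrist','w4')
o=manip.get_obs(); print(o['clock'],o['position'],R.from_quat(o['ee_rot']).as_matrix().round(4))
```

```text
9.75 [ 0.54131364 -0.15968164  0.1207646 ] [[ 9.235e-01 -3.837e-01 -9.000e-04]
 [-3.837e-01 -9.235e-01  2.000e-04]
 [-9.000e-04  1.000e-04 -1.000e+00]]
```

View pics/w4.png

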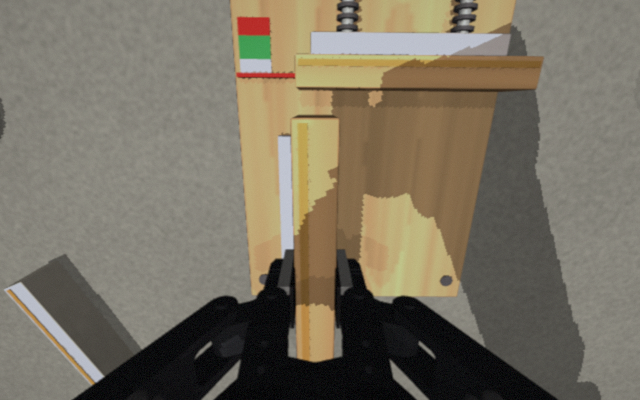

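The wrist view shows the held rail over the board. Its end is at row 118, just short of the side rail, whose near top edge is at row 89, columns 296..541. The fence end is at (279..291,136), and the pointer (265,75) sits at rest in white. I'll check the lateral offset and yaw from this view.

Run:
```python
from h import *
from scipy.spatial.transform import Rotation as R
c=load('w4'); o=manip.get_obs(); M=R.from_quat(o['ee_rot']).as_matrix()
g=cv2.cvtColor(c['color'],cv2.COLOR_RGB2GRAY).astype(int)
L=lambda uv,z:(M.T@(plane(c,uv,z)-o['position'])*1000).round(1)
for v in (145,170,195,220,240): print(v,g[v,274:300])
for n,uv,z in (('fence farL (jig 45,26.5)',(279,136),.025),('fence L mid',(282,245),.025),('side rail top near L (80,10)',(297,71),.057),('sr near R (80,-150)',(541,71),.057),
  ('board nearL (-115,60)',(251,296),.015),('board nearR(-115,-150)',(456,296),.015),('board L far',(233,30),.015)): print(n,L(uv,z))
print(g[50:100,320]); print(g[50:100,500])
a=.557,-.162;j=np.radians(-22.8);Q=np.array([[np.cos(j),-np.sin(j)],[np.sin(j),np.cos(j)]])
print('tcp in jig',Q.T@(o['position'][:2]-a)*1000)
for p in((45,26.5,25),(45,10.5,25),(80,10,57),(-115,60,15),(-115,-150,15)):
  print(p,proj(c,np.r_[Q@np.array(p[:2])/1000+a,p[2]/1000]).round(1))
```

```text
145 [165 164 164 170 186 194 197 197 195 196 196 197 197 196 196 191 170 165
 171 181 183 183 181 178 168 164]
170 [169 167 165 163 171 188 197 197 197 196 198 197 197 196 196 197 186 157
 159 176 181 182 182 181 173 163]
195 [175 170 171 170 169 180 194 197 197 196 196 198 195 196 196 196 198 192
 169 168 178 180 179 177 173 164]
220 [173 173 174 174 173 176 183 193 196 197 194 196 197 197 197 195 197 191
 171 165 172 179 177 177 171 165]
240 [164 166 162 164 167 165 173 189 196 198 195 197 196 196 196 197 194 199
 188 144 113 114 116 118 114 107]
fence farL (jig 45,26.5) [ 59.  -28.8  95.7]
fence L mid [-37.6 -29.8  95.8]
side rail top near L (80,10) [103.1 -11.7  63.7]
sr near R (80,-150) [103.2 145.1  63.7]
board nearL (-115,60) [-99.9 -64.4 105.8]
board nearR(-115,-150) [-99.5 142.2 105.9]
board L far [135.1 -61.2 105.6]
[193 194 193 182 172 180 187 185 178 165 158 158 156 158 159 159 163 165
 170 170 169 171 172 173 174 175 175 176 177 177 176 175 177 178 179 179
 159 102  61  76 120 147 149 148 148 150 148 149 151 149]
[144 145 143 145 139 118 108 110 110 109 102  99  97  97  97  97  98 102
  98 100 108 112 111 113 113 116 115 113 115 114 113 115 114 111 112 110
 112 105  87  57  43  52  75  81  79  84  86  85  87  84]
tcp in jig [-15.35907498  -3.94149865]
(45, 26.5, 25) [277.1 134. ]
(45, 10.5, 25) [297.2 134.1]
(80, 10, 57) [294.4  83.8]
(-115, 60, 15) [251.  295.5]
(-115, -150, 15) [459.3 296.5]
```

Request:
jog_arm(dr=[[0, 0, 0.1], [0, 0, 0], [0, 0, 0], [0, 0, 0], [0, 0, 0], [0, 0, 0], [0, 0, 0]], translation=[[0, 0.08, 0], [0, 0, 0.7], [0, 0, 0.9], [0, 0, 0.9], [0, 0, 0.7], [0, 0, 0.16], [0, 0, 0]], jaw=[0.1, 0.1, 0.1, 0.1, 0.1, 0.1, 0.1])

```text
clock: 10.45
position: [0.5405, -0.1617, 0.037]
ee_rot: [0.98, -0.2, -0.0, -0.0]
ft_force: [-0.3, 1.0, -1.0]
grip_width: 0.225
grasp_force: 58.7
```

Request:
jog_arm(dr=[[0, 0, 0], [0, 0, 0], [0, 0, 0], [0, 0, 0]], translation=[[0, 0, 0.04], [0, 0, 0.04], [0, 0, 0], [0, 0, 0]], jaw=[0.1, 0.1, 0.1, 0.1])

```text
clock: 10.85
position: [0.5411, -0.1618, 0.0358]
ee_rot: [0.98, -0.2, 0.0, 0.0]
ft_force: [0.5, -0.7, -1.2]
grip_width: 0.219
grasp_force: 58.7
```

Request:
jog_arm(dr=[[0, 0, 0], [0, 0, 0], [0, 0, 0], [0, 0, 0]], translation=[[0, 0, 0.04], [0, 0, 0.04], [0, 0, 0], [0, 0, 0]], jaw=[0.1, 0.1, 0.1, 0.1])

```text
clock: 11.25
position: [0.5408, -0.1616, 0.0333]
ee_rot: [0.98, -0.2, -0.0, 0.0]
ft_force: [0.4, -0.1, -0.5]
grip_width: 0.219
grasp_force: 58.7
```

Request:
jog_arm(dr=[[0, 0, 0], [0, 0, 0], [0, 0, 0], [0, 0, 0]], translation=[[0, 0, 0.04], [0, 0, 0.04], [0, 0, 0], [0, 0, 0]], jaw=[0.1, 0.1, 0.1, 0.1])

```text
clock: 11.65
position: [0.5409, -0.1617, 0.0323]
ee_rot: [0.98, -0.2, 0.0, 0.0]
ft_force: [-5.1, 1.2, 11.8]
grip_width: 0.221
grasp_force: 60.3
```

Request:
jog_arm(dr=[[0, 0, 0], [0, 0, 0], [0, 0, 0], [0, 0, 0]], translation=[[0, 0, -0.04], [0, -0.04, 0], [0, -0.04, 0], [0, 0, 0]], jaw=[0.1, 0.1, 0.1, 0.1])

```text
clock: 12.05
position: [0.5417, -0.1599, 0.0324]
ee_rot: [0.98, -0.2, 0.0, 0.0]
ft_force: [-0.2, -0.7, 0.5]
grip_width: 0.225
grasp_force: 59.1
```

Request:
jog_arm(dr=[[0, 0, 0], [0, 0, 0], [0, 0, 0]], translation=[[0, -0.04, 0], [0, 0, 0], [0, 0, 0]], jaw=[0.1, 0.1, 0.1])

```text
clock: 12.35
position: [0.5422, -0.1589, 0.0324]
ee_rot: [0.98, -0.2, 0.0, 0.0]
ft_force: [1.1, -1.0, 1.8]
grip_width: 0.216
grasp_force: 59.1
```

Request:
jog_arm(dr=[[0, 0, 0], [0, 0, 0], [0, 0, 0]], translation=[[0, -0.04, 0], [0, 0, 0], [0, 0, 0]], jaw=[0.1, 0.1, 0.1])

```text
clock: 12.65
position: [0.5425, -0.1579, 0.0323]
ee_rot: [0.98, -0.2, 0.0, -0.0]
ft_force: [-0.4, -1.4, 0.9]
grip_width: 0.221
grasp_force: 59.1
```

Request:
jog_arm(dr=[[0, 0, 0], [0, 0, 0], [0, 0, 0]], translation=[[0, -0.04, 0], [0, 0, 0], [0, 0, 0]], jaw=[0.1, 0.1, 0.1])

```text
clock: 12.95
position: [0.5428, -0.157, 0.0323]
ee_rot: [0.98, -0.2, 0.0, -0.0]
ft_force: [-0.7, -1.3, 1.7]
grip_width: 0.22
grasp_force: 59.1
```

Request:
jog_arm(dr=[[0, 0, 0], [0, 0, 0], [0, 0, 0]], translation=[[0, -0.04, 0], [0, 0, 0], [0, 0, 0]], jaw=[0.1, 0.1, 0.1])

```text
clock: 13.25
position: [0.5432, -0.1561, 0.0324]
ee_rot: [0.98, -0.2, 0.0, 0.0]
ft_force: [0.2, -0.3, 2.9]
grip_width: 0.221
grasp_force: 59.2
```

Request:
jog_arm(dr=[[0, 0, 0], [0, 0, 0], [0, 0, 0]], translation=[[0, -0.03, 0], [0, 0, 0], [0, 0, 0]], jaw=[0.1, 0.1, 0.1])

```text
clock: 13.55
position: [0.5435, -0.1555, 0.0323]
ee_rot: [0.98, -0.2, 0.0, 0.0]
ft_force: [-1.6, -2.8, 1.6]
grip_width: 0.218
grasp_force: 59.2
```

Request:
jog_arm(dr=[[0, 0, 0], [0, 0, 0], [0, 0, 0]], translation=[[0, -0.03, 0], [0, 0, 0], [0, 0, 0]], jaw=[0.1, 0.1, 0.1])

```text
clock: 13.85
position: [0.5435, -0.1555, 0.0323]
ee_rot: [0.98, -0.2, -0.0, 0.001]
ft_force: [-2.1, -5.0, 4.6]
grip_width: 0.219
grasp_force: 59.4
```

Run:
```python
from h import *
c=snap('wrist','w5'); o=manip.get_obs(); print(o['clock'],o['position'],o['ft_force'],o['torque'],o['ee_rot'])
cv2.imwrite('pics/c5.png',cv2.resize(c['color'][50:300,220:400],None,fx=2.4,fy=2.4,interpolation=cv2.INTER_CUBIC)[:,:,::-1])
```

```text
13.9 [ 0.54344294 -0.15549801  0.03232942] [-2.70766481 -4.39004169  4.20791528] [-1.0015739   0.48275974  0.04018373] [ 9.79726489e-01 -2.00339073e-01 -1.65042084e-04  4.85333233e-04]
```

View pics/c5.png

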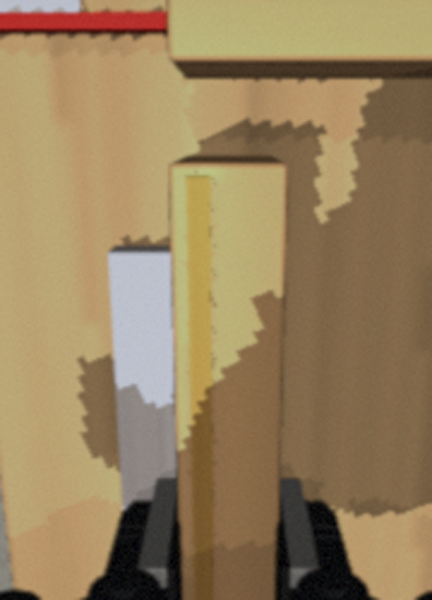

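The rail lies against the fence: sideways motion stopped with about 5 N of force. Its left edge lines up with the end of the side rail, and the gap ahead is roughly 15 mm. Now I'll push along tool x.

Request:
jog_arm(dr=[[0, 0, 0], [0, 0, 0], [0, 0, 0], [0, 0, 0], [0, 0, 0], [0, 0, 0], [0, 0, 0], [0, 0, 0]], translation=[[0.08, 0, 0], [0.08, 0, 0], [0.08, 0, 0], [0.08, 0, 0], [0.08, 0, 0], [0.08, 0, 0], [0, 0, 0], [0, 0, 0]], jaw=[0.1, 0.1, 0.1, 0.1, 0.1, 0.1, 0.1, 0.1])

```text
clock: 14.7
position: [0.552, -0.1592, 0.0323]
ee_rot: [0.98, -0.2, -0.003, 0.001]
ft_force: [-16.7, 0.0, 19.0]
grip_width: 0.222
grasp_force: 61.3
```

Request:
jog_arm(dr=[[0, 0, 0], [0, 0, 0], [0, 0, 0], [0, 0, 0], [0, 0, 0], [0, 0, 0]], translation=[[0.08, 0, 0], [0.08, 0, 0], [0.08, 0, 0], [0.08, 0, 0], [0, 0, 0], [0, 0, 0]], jaw=[0.1, 0.1, 0.1, 0.1, 0.1, 0.1])

```text
clock: 15.3
position: [0.5591, -0.1622, 0.0323]
ee_rot: [0.98, -0.2, -0.003, 0.0]
ft_force: [-19.3, 1.3, 19.5]
grip_width: 0.222
grasp_force: 61.5
```

Request:
jog_arm(dr=[[0, 0, 0], [0, 0, 0], [0, 0, 0]], translation=[[0, 0, -0.05], [0, 0, 0], [0, 0, 0]], jaw=[0.1, 0.1, 0.1])

```text
clock: 15.6
position: [0.5602, -0.1627, 0.0327]
ee_rot: [0.98, -0.2, -0.002, 0.0]
ft_force: [-7.0, -1.6, 2.8]
grip_width: 0.217
grasp_force: 59.1
```

Run:
```python
from h import *
c=snap('wrist','w6'); o=manip.get_obs(); print(o['clock'],o['position'],o['ft_force'],o['torque'],o['ee_rot'])
cv2.imwrite('pics/c6.png',cv2.resize(c['color'][0:250,220:400],None,fx=2.4,fy=2.4,interpolation=cv2.INTER_CUBIC)[:,:,::-1])
```

```text
15.65 [ 0.56025848 -0.16260598  0.03266374] [-7.0415825  -2.63957376  2.53668897] [-0.60530367  1.44419676 -0.02823843] [ 9.79757636e-01 -2.00177241e-01 -1.98927496e-03  2.97651258e-04]
```

View pics/c6.png

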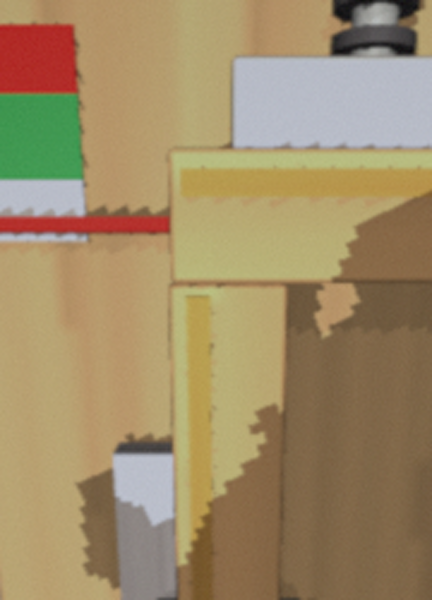

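The two ends meet square with the faces flush. The pointer at crop row 224 reads about 3.7 mm (green spans rows 179 to 93), so about 16 mm more is needed. The downward load is eased, and I'll push on gently.

Request:
jog_arm(dr=[[0, 0, 0], [0, 0, 0], [0, 0, 0], [0, 0, 0], [0, 0, 0], [0, 0, 0]], translation=[[0.06, 0, 0], [0.06, 0, 0], [0.06, 0, 0], [0.06, 0, 0], [0, 0, 0], [0, 0, 0]], jaw=[0.1, 0.1, 0.1, 0.1, 0.1, 0.1])

```text
clock: 16.25
position: [0.5648, -0.1646, 0.0324]
ee_rot: [0.98, -0.2, -0.003, 0.0]
ft_force: [-11.9, 0.6, 5.7]
grip_width: 0.226
grasp_force: 59.9
```

Request:
jog_arm(dr=[[0, 0, 0], [0, 0, 0], [0, 0, 0], [0, 0, 0], [0, 0, 0], [0, 0, 0], [0, 0, 0]], translation=[[0.06, 0, -0.01], [0.06, 0, 0], [0.06, 0, -0.01], [0.06, 0, 0], [0.06, 0, 0], [0, 0, 0], [0, 0, 0]], jaw=[0.1, 0.1, 0.1, 0.1, 0.1, 0.1, 0.1])

```text
clock: 16.95
position: [0.5711, -0.1673, 0.0325]
ee_rot: [0.98, -0.2, -0.004, 0.0]
ft_force: [-14.1, 0.4, 5.2]
grip_width: 0.22
grasp_force: 59.8
```

```bash
cat > p.py <<'E'
from h import *
import sys
c=snap('wrist',sys.argv[1]); o=manip.get_obs(); print(o['clock'],o['position'],o['ft_force'],o['torque'],o['ee_rot'])
im=c['color'].astype(int); col=im[0:110,222:258]
r,g,b=col[...,0],col[...,1],col[...,2]
for n,m in(('green',(g>r*1.5)&(g>b*1.3)),('red',(r>g*2.5)&(r>b*2))):
    rows=np.where(m.sum(1)>15)[0]; print(n,rows)
E
python3 p.py w7
```

```text
17.0 [ 0.57103231 -0.16731868  0.03250018] [-12.78464047   1.10508568   4.77636721] [-0.10859016  2.5905212   0.03873173] [ 9.79763091e-01 -2.00123173e-01 -3.86709237e-03  2.15003822e-04]
green [66 67 68 69 70 71 72 73 74 75 76 77 78 79 80 81 82 83 84 85 86 87 88 98]
red [39 40 41 42 43 44 45 46 47 48 49 50 51 52 53 54 55 56 57 58 59 60 61 62
 63 64 90 91 92 93 94 95 96]
```

Request:
jog_arm(dr=[[0, 0, 0], [0, 0, 0], [0, 0, 0], [0, 0, 0], [0, 0, 0], [0, 0, 0]], translation=[[0.05, 0, -0.01], [0.05, 0, 0], [0.05, 0, 0], [0.05, 0, 0], [0, 0, 0], [0, 0, 0]], jaw=[0.1, 0.1, 0.1, 0.1, 0.1, 0.1])

```text
clock: 17.6
position: [0.5751, -0.169, 0.0326]
ee_rot: [0.98, -0.2, -0.005, 0.0]
ft_force: [-16.5, 1.2, 5.9]
grip_width: 0.218
grasp_force: 59.8
```

```bash
python3 p.py w8
python3 - <<'E'
from h import *
c=load('w8');cv2.imwrite('pics/c8.png',cv2.resize(c['color'][0:250,220:400],None,fx=2.4,fy=2.4,interpolation=cv2.INTER_CUBIC)[:,:,::-1])
E
```

```text
17.65 [ 0.57508472 -0.16897487  0.03253897] [-15.50904949   1.40808457   5.8164648 ] [ 0.12364532  3.02877469 -0.01161262] [ 9.79775991e-01 -2.00046460e-01 -4.51653139e-03  1.49843308e-04]
green [ 76  77  78  79  80  81  82  83  84  85  86  87  88  98  99 100 101 102
 103 104 105 106 107]
red [49 50 51 52 53 54 55 56 57 58 59 60 61 62 63 64 65 66 67 68 69 70 71 72
 73 90 91 92 93 94 95]
```

View pics/c8.png

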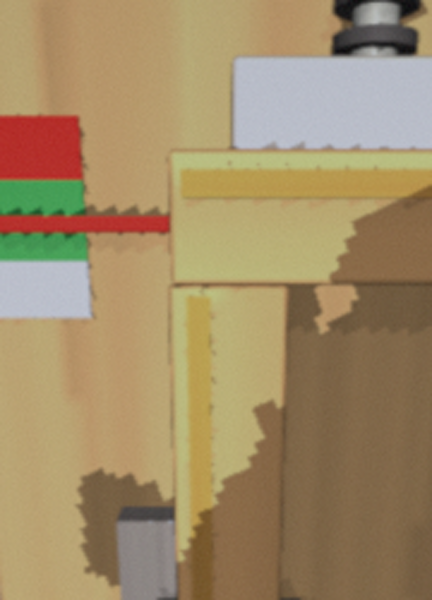

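The pointer (row 224) sits mid-green (rows 181 to 261), and the joint is square, flush and along the fence. Now I'll hold.

Request:
jog_arm(dr=[[0, 0, 0], [0, 0, 0], [0, 0, 0], [0, 0, 0], [0, 0, 0], [0, 0, 0], [0, 0, 0], [0, 0, 0], [0, 0, 0], [0, 0, 0]], translation=[[0, 0, 0], [0, 0, 0], [0, 0, 0], [0, 0, 0], [0, 0, 0], [0, 0, 0], [0, 0, 0], [0, 0, 0], [0, 0, 0], [0, 0, 0]], jaw=[0.1, 0.1, 0.1, 0.1, 0.1, 0.1, 0.1, 0.1, 0.1, 0.1])

```text
clock: 18.65
position: [0.5751, -0.169, 0.0325]
ee_rot: [0.98, -0.2, -0.005, 0.0]
ft_force: [-15.4, 1.6, 5.0]
grip_width: 0.226
grasp_force: 59.8
```

Request:
jog_arm(dr=[[0, 0, 0], [0, 0, 0], [0, 0, 0], [0, 0, 0], [0, 0, 0], [0, 0, 0], [0, 0, 0], [0, 0, 0], [0, 0, 0], [0, 0, 0]], translation=[[0, 0, 0], [0, 0, 0], [0, 0, 0], [0, 0, 0], [0, 0, 0], [0, 0, 0], [0, 0, 0], [0, 0, 0], [0, 0, 0], [0, 0, 0]], jaw=[0.1, 0.1, 0.1, 0.1, 0.1, 0.1, 0.1, 0.1, 0.1, 0.1])

```text
clock: 19.65
position: [0.5751, -0.1689, 0.0326]
ee_rot: [0.98, -0.2, -0.005, 0.0]
ft_force: [-16.9, 0.7, 6.1]
grip_width: 0.219
grasp_force: 59.8
```

Request:
jog_arm(dr=[[0, 0, 0], [0, 0, 0], [0, 0, 0], [0, 0, 0], [0, 0, 0], [0, 0, 0], [0, 0, 0], [0, 0, 0], [0, 0, 0], [0, 0, 0]], translation=[[0, 0, 0], [0, 0, 0], [0, 0, 0], [0, 0, 0], [0, 0, 0], [0, 0, 0], [0, 0, 0], [0, 0, 0], [0, 0, 0], [0, 0, 0]], jaw=[0.1, 0.1, 0.1, 0.1, 0.1, 0.1, 0.1, 0.1, 0.1, 0.1])

```text
clock: 20.65
position: [0.5751, -0.169, 0.0326]
ee_rot: [0.98, -0.2, -0.004, 0.0]
ft_force: [-15.7, 1.2, 5.3]
grip_width: 0.217
grasp_force: 59.8
```

Request:
jog_arm(dr=[[0, 0, 0], [0, 0, 0], [0, 0, 0], [0, 0, 0], [0, 0, 0], [0, 0, 0], [0, 0, 0], [0, 0, 0], [0, 0, 0], [0, 0, 0]], translation=[[0, 0, 0], [0, 0, 0], [0, 0, 0], [0, 0, 0], [0, 0, 0], [0, 0, 0], [0, 0, 0], [0, 0, 0], [0, 0, 0], [0, 0, 0]], jaw=[0.1, 0.1, 0.1, 0.1, 0.1, 0.1, 0.1, 0.1, 0.1, 0.1])

```text
clock: 21.65
position: [0.5751, -0.169, 0.0326]
ee_rot: [0.98, -0.2, -0.004, 0.0]
ft_force: [-16.4, 1.6, 5.9]
grip_width: 0.22
grasp_force: 59.8
```

```bash
python3 p.py w9
```

```text
21.7 [ 0.57510691 -0.16902326  0.03257038] [-15.94447075   1.07592659   5.47711247] [ 0.09097028  3.0272072  -0.01491519] [ 9.79768126e-01 -2.00085971e-01 -4.47143879e-03  1.69524625e-04]
green [ 76  77  78  79  80  81  82  83  84  85  86  87  88  98  99 100 101 102
 103 104 105 106 107]
red [49 50 51 52 53 54 55 56 57 58 59 60 61 62 63 64 65 66 67 68 69 70 71 72
 73 90 91 92 93 94 95]
```

```bash
python3 -c "
from workcell import manip; print(manip.hand_in())"
```

```text
the job is handed in; nothing more can be done
None
```

The pale rail lies along the fence with its end square against the side rail, still gripped and pressing. The pointer held mid-green (about 10 N) for over 4 s, and the job was handed in at about 22 s.

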